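# Scan in a cartridge box and snap it shut

### The job

Check in the open cartridge box: slide its wooden spacer right along to the cartridges so that the barcode label on the floor is uncovered, then take the scanner from its cradle and hold it steady for two seconds with its window pointing at the middle of the label from about 10 cm, roughly square-on. Lay the scanner back in its cradle the way it was, without dropping it, and then swing the lid over and press its front edge down until the clasp snaps and holds it shut. Leave the other things on the desk where they are.

Things in the scene. Friction and masses are not known exactly. Their poses are not given: they have to be found in the camera images.
- box: grey plastic cartridge box, fixed: outside 120 (x) x 225 (y) x 60 mm high, 4 mm walls and floor, open top. Origin: centre of underside, z up. Lid hinged along the +x side; catch nub in the middle of the -x side's outer face (4.5 mm proud, 40 mm up). Four dark cartridges, 48 mm high, fill the +y end (y = 43 to 108 mm); the barcode label is on the floor at the -y end.
- label (a point): centre of the white barcode label stuck flat, face up, on the box's inner floor, 6 mm above the desk at the box's x = 0, y = -71 mm; 36 mm (box x) by 60 mm (box y). Axes as the box's; z is the label's normal. At the start the spacer lies over it and hides it.
- spacer (a joint): slide of the pale wooden spacer block in the box, m: 0 = at the box's -y end, over the label; grows towards the box's +y; 0.076 = stop, 6 mm short of the cartridges. Starts at 0 to 0.008. Runs on a track (cannot lift out), friction about 1.5 N, stays where left. Block 96 (x) x 66 (y) x 20 mm high, with an upright tab on top.
- tab (a point): top centre of the spacer's upright tab, 53 mm above the desk (7 mm below the box's rim); the tab is 40 mm along the box's x, 8 mm thick along y and 27 mm tall. It stands 20 mm off the block's middle towards the box's -x and 25 mm towards +y, so that there is over 50 mm of room on its -y side. Moves with the spacer.
- lid (a joint): lid angle, rad: 0 = shut, clasp snapped under the nub; 1.8 = stop, leaning back past upright. Starts at 1.66 to 1.8. Damped hinge, slight friction: below about 1.2 it sinks slowly by itself until the clasp rests on the nub at about 0.09, not latched; about 8 N down on the middle of the front edge snaps it below 0.02, where it stays shut.
- lid_hinge (a point): middle of the lid's hinge line, 60.5 mm above the desk at the box's x = +60 mm, y = 0; the hinge axis is the box's y. The axes turn with the lid.
- lid_edge (a point): middle of the lid's free edge, on its outer face, 129 mm from the hinge line. The lid is a plate 129 x 225 x 5 mm; a steel clasp 34 mm wide hangs 31 mm below the middle of the free edge (inner side). Axes turn with the lid: x from free edge to hinge, z out of the outer face.
- scanner: hand scanner, 0.2 to 0.28 kg, with a straight handle 130 mm long (x), 30 mm wide (y), 28 mm high (z), lying level in its cradle. Origin: centre of the handle; x along the handle towards the head. The balance point is 18 to 26 mm ahead of the origin. Held across the handle near the origin between the cradle's saddles; hold it with 30 to 35 N.
- scanner_head: the scanner's head, rigid with the handle: 85 mm long, 46 wide, 38 thick, slanting down 65 degrees from the handle's x axis. Origin: centre of the window at its lower end, 103 mm ahead of and 54 mm below the scanner's origin; x is the viewing direction, straight out of the window; y as the handle's. The head reaches 63 mm below and 31 mm above the handle's axis.
- cradle: black scanner cradle, fixed: base 140 x 90 x 6 mm; two saddles 14 mm thick at x = -45 and +40 mm carry the handle's underside 70 mm up, between flared lips 44 mm apart, 18 mm high; a 71 mm gap between them for fingers. Origin: centre of underside, x along the handle. In place, the scanner's origin is 84 mm above it, x axes the same way, the head hanging past the +x end.
- stapler: black desk stapler, 125 x 34 x 45 mm, loose
- cases: stack of flat disc cases, 125 x 142 x 45 mm, loose
- mug: white mug, 80 mm wide, 90 mm tall, loose
- tin: red lidded tin, 100 x 160 x 75 mm, loose
- tape: black tape dispenser, 150 x 55 x 82 mm, loose
- punch: steel hole punch, 110 x 120 x 60 mm, loose
- marker: white marker pen, 16 mm thick, 146 mm long, lying, loose
Mind the look-alikes: they are no part of the job. What is shaped like the cradle but pink is not meant. Leave any purple look-alike of the scanner alone.

How it is judged:
On the way, in this order (a step that is already met when the one before it is completed fails the run):
1. the spacer is slid clear of the label, the scanner still in its cradle (value of joint spacer above 0.066 m and x of scanner in the frame of cradle between -0.02 and 0.02 m and y of scanner in the frame of cradle between -0.012 and 0.012 m and z of scanner in the frame of cradle between 0.077 and 0.091 m and angle between scanner's own z axis and vertical below 0.15 rad and angle between the x axis of scanner and the x axis of cradle, either way round below 0.2 rad and x of scanner_head in the frame of cradle above 0.05 m and linear speed of scanner below 0.02 m/s and contact force between the fingers and scanner below 0.05 N), for 0.2 s.
2. the scanner is lifted out of its cradle in the gripper (contact force between the fingers and scanner above 0.5 N and z of scanner in the frame of cradle above 0.11 m), for 0.1 s.
3. the held scanner looks at the middle of the uncovered label from 50 to 150 mm, within 16 mm sideways and 40 degrees of square-on, steady for 1.5 s (contact force between the fingers and scanner above 0.5 N and value of joint spacer above 0.066 m and value of joint lid above 1.2 rad and x of label in the frame of scanner_head between 0.05 and 0.15 m and y of label in the frame of scanner_head between -0.016 and 0.016 m and z of label in the frame of scanner_head between -0.016 and 0.016 m and angle between the x axis of scanner_head and the z axis of label, either way round below 0.7 rad and linear speed of scanner below 0.04 m/s and angular speed of scanner below 0.3 rad/s), for 1.5 s.
4. the scanner lies back in its cradle, released, the lid still open (x of scanner in the frame of cradle between -0.02 and 0.02 m and y of scanner in the frame of cradle between -0.012 and 0.012 m and z of scanner in the frame of cradle between 0.077 and 0.091 m and angle between scanner's own z axis and vertical below 0.15 rad and angle between the x axis of scanner and the x axis of cradle, either way round below 0.2 rad and x of scanner_head in the frame of cradle above 0.05 m and linear speed of scanner below 0.02 m/s and contact force between the fingers and scanner below 0.05 N and value of joint lid above 0.3 rad), for 0.2 s.
5. the lid is pressed past its catch (value of joint lid below 0.03 rad), for 0.2 s.
At the end, for the whole second after the job is handed in: The lid is shut and held by its clasp (below 0.03 rad), the spacer is still slid clear (66 mm or more), the scanner rests released in its cradle the way it was (within 20 mm along, 12 mm across, level and lying on both saddles), and no other thing has moved more than 40 mm (all of step 1 and value of joint lid below 0.03 rad and distance of each of stapler, cases, mug, tin, tape, punch, marker from where it was at the start of the episode below 0.04 m); the robot touches nothing.
It fails at once if the scanner is let go more than 25 mm above its place in the cradle (contact force between the fingers and scanner below 0.01 N and z of scanner in the frame of cradle above 0.109 m).
It fails at once if the scanner falls to the desk (height (world z) of scanner below 0.06 m).
It fails at once if another thing on the desk is knocked away (moved more than 60 mm) (distance of any of stapler, cases, mug, tin, tape, punch, marker from where it was at the start of the episode above 0.06 m).
It also fails if it takes over 72 s, if anything falls off the work surface, if the arm or the gripper's body presses on something with over 40 N, if the wrist force passes 120 N, or if a joint passes its speed limit or range.

### The arm

A 7-joint arm with a two-finger parallel gripper is mounted at the origin on the work surface. World frame = base frame: x ahead of the robot, y to its left, z up, the work surface at z = 0. Lengths are in m, angles in rad, forces in N, time in s.
With the tool pointing down it reaches from about 0.4 to 0.875 m from the base axis. Payload 6.5 kg.
Tool frame: the origin (TCP) lies midway between the tips of the shut fingers; the grasp point (between the pads) lies 19 mm behind it; z points along the fingers, y is the line along which they close (so a half turn about z gives the same grasp; the last joint's range is limited). The gripper opens to 88 mm and grips with 3 to 60 N. Pads are 18 mm wide; open, the fingers measure 123 mm over their backs; the gripper's body (75 mm by 187 mm) begins 45 mm behind the grasp point.
Start: joints at [-1.294, 0.536, -0.004, 1.538, 0.003, 1.067, -0.071], TCP at [0.218, 0.612, 0.239] pointing down, gripper open.
Joint ranges: [-2.7, 2.7], [-0.37, 2.16], [-1.27, 1.26], [0.24, 2.4], [-1.31, 4.45], [0.19, 1.91], [-2.76, 2.76]. Speed limits (rad/s): [2.39, 2.39, 3.14, 3.14, 3.14, 3.14, 3.14].

### API

Orientations are given as a rotation vector (axis times angle).
In Python, from cell import arm gives the robot as it stands.
- The arm moves only by the shell command python3 -m crank 'ROWS' [OPENING] [FORCE]. ROWS is JSON, a list of rows, each a list of 6 numbers: the shift along the tool's x, y, z in units of 30 mm (1.0 is 30 mm), then the turn, a rotation vector about the tool's x, y, z in units of 10 degrees (1.0 is 10 degrees). A call has exactly 5 rows; each row shifts and turns the commanded pose from where the row before left it, along the tool's axes as they then stand; what a row does not reach is not made up. A row lasts 1/8 s, in which the tool goes at most 62.5 mm and 10.7 degrees, less where a joint would pass 70% of its speed; a pose out of reach is approached as far as the arm can. A call is refused whole if a number of a shift passes 1 or a number of a turn 1, either way. A call with a gripper value outside its range is refused whole. OPENING is the opening, from 0 (shut) to 1 (fully open), set as the call begins (- or left out, the last holds). The fingers move at their own pace and stop on an object; FORCE is the grip in N (left out, the last holds). Time passes only in rows, so rows that do not move let the fingers close, or fill a call up. It gives the time, the measured TCP pose, the force, the opening and the grip force at its end, in the units of the state.
- arm.read_state(): the state, without advancing time (a new reading comes with each control period).
- arm.get_image(name): name is "scene" or "top"; returns a dict with "frame" (384x512x3 uint8, red, green, blue), "depth" (384x512 float32, m along the optical axis (not along the pixel's ray), 0 where there is no reading), "intrinsics" (3x3 intrinsics, pixels), "eye" and "rotation" of the camera in the world. Camera axes: x right, y down, z forward; pixel columns grow to the right and rows downward; lengths in m; the calibration is good to about 2 mm. A picture is of the moment at which its call begins.
- arm.close_job(): hands the job in; it is judged then, once.
The state is a dict: "t": time; "qpos": joint angles; "qd": joint speeds; "joint_efforts": joint torques, N m; "eef_pos": TCP position; "tcp_rot": TCP orientation; "wrist_force": force on the tool from outside, world axes, zero at the start; "moment": the same for the moment, N m; "width": finger opening in m; "grip_force": force on a finger pad.
Only numpy, scipy, OpenCV 4.12 (cv2) and the standard library are available. Lean on these libraries where they do the work, as an engineer would, in place of code of your own. Each camera call takes 0.05 s, during which the arm holds its last target. There are 200 camera calls.

## Working session

There is one attempt and no reset: what is moved stays moved. The work goes in short steps, Python scripts to look and compute and a shell command to move; the robot and the scene stay as the last step left them, time stands still between calls to the robot, and variables do not carry over. Pictures are saved under pics/ and viewed, at most 10 in all, crops included, and the job is handed in when it is done.

```bash
ls; mkdir -p pics; python3 - <<'E'
from cell import arm
import cv2,numpy as np
for n in("scene","top"):
    d=arm.get_image(n); cv2.imwrite(f"pics/{n}0.png",d["frame"][:,:,::-1]); np.savez(f"{n}0.npz",**d)
    print(n,d["intrinsics"].tolist(),d["eye"],np.round(d["rotation"],4).tolist(),(d["depth"]>0).mean())
s=arm.read_state();print(s)
E
```

```text
pics
scene [[395.3482836134064, 0.0, 260.3982202266376], [0.0, 395.3482836134064, 194.87588152410467], [0.0, 0.0, 1.0]] [1.50151087 0.48910397 0.99193294] [-1.2658, -2.1533, 0.9979] 0.9959767659505209
top [[376.35080472618915, 0.0, 254.05561857025998], [0.0, 376.35080472618915, 192.287730141504], [0.0, 0.0, 1.0]] [ 0.46684111 -0.01243355  1.15796199] [-2.1622, 2.2008, -0.0964] 0.9958140055338541
{'t': 0.1, 'qpos': array([-1.29425555,  0.53709218, -0.00441785,  1.53868211,  0.00262232,
        1.06730849, -0.07117112]), 'qd': array([ 5.81529580e-05, -1.32757612e-03,  4.27952141e-04, -1.90354490e-03,
       -5.88271840e-04, -1.40300301e-03, -6.39012152e-04]), 'joint_efforts': array([ 1.67850045e-03, -5.72080636e+01,  9.93302353e-01, -2.52231359e+01,
       -5.62298018e-02,  1.34767723e-02,  4.91174512e-05]), 'eef_pos': array([0.21830132, 0.6117034 , 0.2379617 ]), 'tcp_rot': array([-5.35580677e-01, -3.09548649e+00,  2.32540990e-03]), 'wrist_force': array([0.19303684, 0.63071683, 0.3865108 ]), 'moment': array([ 0.04356008,  0.02536976, -0.07458582]), 'grip_force': 0.0, 'width': 0.0880789991193458}
```

View pics/scene0.png

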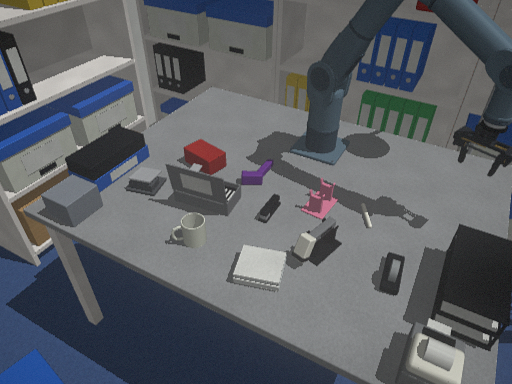

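View pics/top0.png

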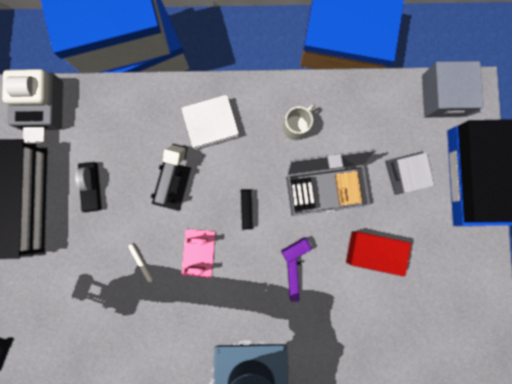

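The scene view shows the box with its lid up at (205,188) and the off-white/black scanner in the black cradle at (318,242). In the top view the box is at (328,190), with orange-brown wood at (348,187) on the right and cartridges at (302,193) on the left.

- **Scanner candidates (top):** off-white/black one at (172,178), purple one at (293,265). The first fits, because it lies in the black cradle and purple is to be left alone.
- **Cradle candidates (top):** black at (170,190), pink at (198,253). The black one fits.

I'll confirm with an enlarged crop.

```bash
cat > h.py <<'E'
import numpy as np,cv2
from scipy.spatial.transform import Rotation as R
def load(n): return dict(np.load(n))
def cloud(d):
    K=d["intrinsics"];h,w=d["depth"].shape
    v,u=np.mgrid[:h,:w]; z=d["depth"]
    p=np.stack([(u-K[0,2])/K[0,0]*z,(v-K[1,2])/K[1,1]*z,z],-1)
    return p@R.from_rotvec(d["rotation"]).as_matrix().T+d["eye"]
def ray(d,u,v,z):
    K=d["intrinsics"];r=R.from_rotvec(d["rotation"]).as_matrix()@np.array([(u-K[0,2])/K[0,0],(v-K[1,2])/K[1,1],1])
    return d["eye"]+r*(z-d["eye"][2])/r[2]
E
python3 - <<'E'
from h import *
d=load("top0.npz");s=load("scene0.npz")
f=d["frame"][:,:,::-1];g=s["frame"][:,:,::-1]
a=cv2.resize(f[140:220,140:220],(400,400),interpolation=cv2.INTER_CUBIC)
b=cv2.resize(f[145:225,280:380],(400,320),interpolation=cv2.INTER_CUBIC)
c=cv2.resize(g[150:270,150:350],(400,240),interpolation=cv2.INTER_CUBIC)
o=np.zeros((600,800,3),np.uint8);o[:400,:400]=a;o[:320,400:]=b;o[340:580,400:]=c
cv2.imwrite("pics/crop1.png",o)
P=cloud(d);Q=cloud(s)
for n,(u,v) in dict(handle=(172,180),head=(178,152),wood=(350,190),cart=(302,193),floor=(326,190),desk=(220,200),clasp=(335,160)).items(): print(n,P[v,u].round(4))
# box region
m=(P[:,:,1]<-.08)&(P[:,:,1]>-.38)&(P[:,:,0]>.35)&(P[:,:,0]<.62)&(P[:,:,2]>.052)&(P[:,:,2]<.067)
print(m.sum(),cv2.minAreaRect(P[m][:,:2].astype(np.float32)))
m=(P[:,:,1]>.1)&(P[:,:,1]<.32)&(P[:,:,0]>.38)&(P[:,:,0]<.66)&(P[:,:,2]>.08)
print(m.sum(),cv2.minAreaRect(P[m][:,:2].astype(np.float32)),np.histogram(P[m][:,2],8))
E
```

```text
handle [0.5955 0.2155 0.0847]
head [0.6714 0.1932 0.1105]
wood [ 0.5626 -0.309   0.0281]
cart [ 0.5544 -0.1611  0.0482]
floor [ 0.5656 -0.2406  0.0076]
desk [ 0.5411  0.0859 -0.0015]
clasp [ 0.6274 -0.2299  0.1926]
455 ((0.4875900149345398, -0.23468226194381714), (0.23794296383857727, 0.2688116431236267), 88.06303405761719)
675 ((0.5260979533195496, 0.2087903618812561), (0.2685841917991638, 0.1130376011133194), 16.686044692993164) (array([ 30,  55,  49, 137, 288,  83,  27,   6]), array([0.08005529, 0.08428281, 0.08851032, 0.09273784, 0.09696535,
       0.10119287, 0.10542038, 0.1096479 , 0.11387541]))
```

View pics/crop1.png

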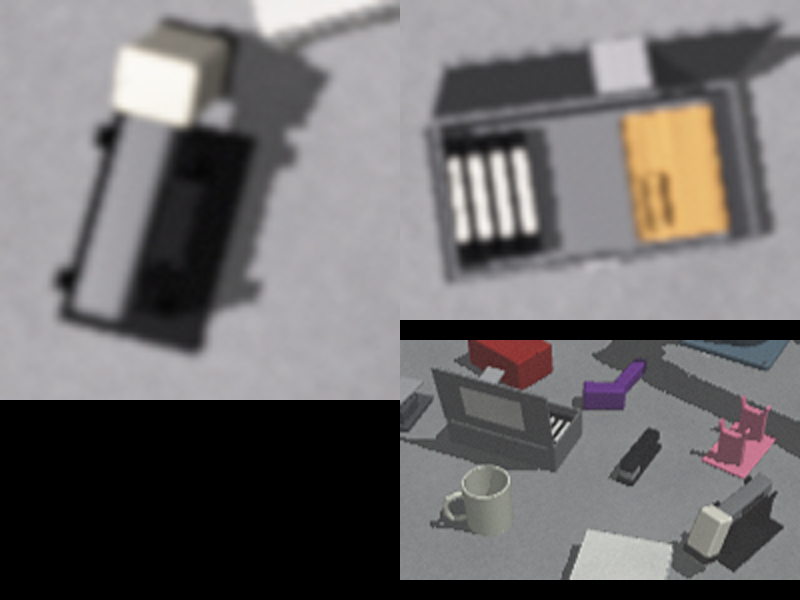

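The crop confirms both targets. Crop left shows the grey handle strip running from (148,120) to (100,315), with the cream head at (155,80), in the black cradle. Crop right shows the wood spacer at (675,170) with its tab near (655,205), the cartridges at (495,190), and the lid with clasp at (622,65).

```bash
python3 - <<'E'
from h import *
d=load("top0.npz");s=load("scene0.npz")
P=cloud(d);Q=cloud(s)
hsv=cv2.cvtColor(d["frame"],cv2.COLOR_RGB2HSV)
def rect(m,name,z=None):
    if z is None: z=np.median(P[m][:,2])
    v,u=np.nonzero(m); pts=np.array([ray(d,a,b,z) for a,b in zip(u,v)])[:,:2].astype(np.float32)
    r=cv2.minAreaRect(pts); c=pts.mean(0);w,V=np.linalg.eigh(np.cov((pts-c).T))
    print(name,m.sum(),"z",round(float(z),4),"c",c.round(4),"rect",np.round(r[0],4),np.round(r[1],4),round(r[2],2),"axis deg",np.degrees(np.arctan2(V[1,1],V[0,1])).round(2))
H,S,V=[hsv[:,:,i].astype(int) for i in range(3)]
u,v=np.meshgrid(range(512),range(384))
wood=(H>8)&(H<30)&(S>90)&(u>320)&(u<380)&(v>150)&(v<220)
rect(wood,"wood",.026);print(np.histogram(P[wood][:,2],bins=[-.01,.02,.024,.028,.032,.04,.048,.051,.055,.07]))
tabm=(u>325)&(u<366)&(v>168)&(v<212)&(P[:,:,2]>.045)&(P[:,:,2]<.0565)&wood
print("tab?",tabm.sum(),P[tabm].mean(0) if tabm.any() else '');
han=(P[:,:,2]>.09)&(P[:,:,2]<.105)&(V>80)&(S<50)&(u>145)&(u<185)&(v>166)&(v<207)
rect(han,"handle");rect(han,"handle98",.098)
# print gray map for handle area
print(d["frame"][160:212:3,150:186].mean(-1).astype(int))
# box rim: cols
m=(u>280)&(u<375)&(v>160)&(v<225)&(P[:,:,2]>.055)&(P[:,:,2]<.066)
import sys
for r in range(164,222,2): print(r,''.join('#' if m[r,c] else ('w' if wood[r,c] else ('t' if tabm[r,c] else ('L' if P[r,c,2]>.066 else ('c' if P[r,c,2]>.04 else '.')))) for c in range(282,376)))
E
```

```text
wood 720 z 0.026 c [ 0.5692 -0.3049] rect [ 0.5693 -0.3051] [0.0957 0.0698] 6.67 axis deg -173.88
(array([ 26,  48, 395, 187,  10,  11,   6,  27,   8]), array([-0.01 ,  0.02 ,  0.024,  0.028,  0.032,  0.04 ,  0.048,  0.051,
        0.055,  0.07 ]))
tab? 44 [ 0.54615149 -0.28294284  0.05217141]
handle 362 z 0.0981 c [0.5809 0.2353] rect [0.5817 0.2352] [0.0274 0.1085] 74.24 axis deg 163.93
handle98 362 z 0.098 c [0.5809 0.2353] rect [0.5817 0.2352] [0.0274 0.1085] 74.24 axis deg 163.93
[[172 173 173 173 172 170 170 170 168 169 169 175 194 226 241 245 245 245
  245 245 245 245 245 244 245 244 241 223 169 111  91 102 120 130 126 117]
 [172 175 175 172 172 172 173 174 172 167 163 150 117  79  87 129 161 177
  187 196 206 216 226 232 236 237 227 188 135 114 133 153 163 165 162 142]
 [171 172 173 169 168 170 170 165 143  97  48  25  24  59 110 147 158 158
  157 157 155 153 143 124  91  65  51  40  27  19  25  29  35  49  61  57]
 [173 171 171 170 171 173 176 171 151 114  73  40  55 107 145 161 160 159
  158 157 154 149 129  94  58  35  22  19  18  15  15  13  13  16  14  15]
 [169 170 170 
[... 4243 characters left out ...]
.......
208 ..........c#ccccc.cccccccccc.ccccc......................###########...........................
210 ...........##cccc.ccc....................###########cc........................................
212 ...........c#.............###########........cccc.............................................
214 ...........c##########........................L...............................................
216 ..............................................................................................
218 ..............................................................................................
220 ..............................................................................................
```

```bash
cat > box.py <<'E'
from h import *
d=load("top0.npz");P=cloud(d);hsv=cv2.cvtColor(d["frame"],cv2.COLOR_RGB2HSV)
u,v=np.meshgrid(range(512),range(384))
S=hsv[:,:,1];V=hsv[:,:,2]
def rr(m,z):
    b,a=np.nonzero(m);return np.array([ray(d,i,j,z) for i,j in zip(a,b)])[:,:2]
th=np.radians(6.4)
B=(u>280)&(u<375)&(v>160)&(v<225)&(P[:,:,2]>.055)&(P[:,:,2]<.066)&(S<80)
q=rr(B,.06)
for it in range(4):
    A=np.array([[np.cos(th),-np.sin(th)],[np.sin(th),np.cos(th)]]); l=q@A
    y=l[:,1];x=l[:,0]; R_=y<y.min()+.012; L=y>y.max()-.012; F=x<x.min()+.012
    mid=(y>y.min()+.02)&(y<y.max()-.02)
    sr=np.polyfit(y[R_],x[R_],0)
    s=[np.polyfit(x[R_],y[R_],1),np.polyfit(x[L],y[L],1),np.polyfit(y[F&mid],x[F&mid],1)]
    corr=np.mean([-s[0][0],-s[1][0],s[2][0]]); th+=-corr*-1 if 0 else 0
    print("slopes",[round(float(k[0]),4) for k in s],len(x[R_]),len(x[L]),len(x[F&mid]))
    th+=np.mean([-s[0][0],-s[1][0],s[2][0]])*-1*-1 if 0 else (s[2][0]*-1 + s[0][0]+s[1][0])/3
print("yaw",np.degrees(th))
yl=(np.median(y[R_])+np.median(y[L]))/2; xf=np.median(x[F&mid]); print("ywidth",np.median(y[L])-np.median(y[R_]))
c=A@[xf+.058,yl]; print("box c",c.round(4))
A=np.array([[np.cos(th),-np.sin(th)],[np.sin(th),np.cos(th)]])
wood=(hsv[:,:,0]>8)&(hsv[:,:,0]<30)&(S>90)&(u>320)&(u<380)&(v>150)&(v<220)
w=np.array(cv2.minAreaRect(rr(wood,.026).astype(np.float32))[0]);print("wood in box",((w-c)@A).round(4))
t=wood&(P[:,:,2]>.047)&(P[:,:,2]<.056);tt=P[t][:,:2].mean(0);print("tab in box",((tt-c)@A).round(4),"label world",(A@[0,-.071]+c).round(4))
E
cat > scan.py <<'E'
from box import *
for n,(ul,uh,vl,vh) in {"top0":(145,185,168,207),"scene0":(295,345,210,260)}.items():
    d2=load(n+".npz");P2=cloud(d2);h=cv2.cvtColor(d2["frame"],cv2.COLOR_RGB2HSV)
    m=(P2[:,:,2]>.091)&(P2[:,:,2]<.106)&(h[:,:,2]>(80 if n=="top0" else 60))&(h[:,:,1]<60)&(u>ul)&(u<uh)&(v>vl)&(v<vh)
    b,a=np.nonzero(m);p=np.array([ray(d2,i,j,.098) for i,j in zip(a,b)])[:,:2]
    r=cv2.minAreaRect(p.astype(np.float32));ps=np.radians(-16);ax=np.array([np.cos(ps),np.sin(ps)]);nx=np.array([-ax[1],ax[0]])
    k=p@ax;c=p@nx;print(n,m.sum(),np.median(P2[m][:,2]).round(4),np.round(r[0],4),np.round(r[1],4),r[2],"along",k.min().round(4),np.percentile(k,[1,99]).round(4),"across",np.percentile(c,[1,50,99]).round(4),"slope",np.polyfit(k,c,1)[0].round(4), "orig",(ax*(k.min()+.0645)+nx*np.median(c)).round(4))
E
python3 scan.py
```

```text
slopes [0.0051, 0.0012, -0.0029] 85 74 89
slopes [0.002, -0.0018, 0.0002] 85 74 89
slopes [0.002, -0.0018, 0.0002] 85 74 89
slopes [0.002, -0.0018, 0.0002] 85 74 89
yaw 6.575526337513245
ywidth 0.2202767299924665
box c [ 0.5612 -0.2374]
wood in box [ 0.0003 -0.0682]
tab in box [-0.0211 -0.0437] label world [ 0.5693 -0.3079]
top0 342 0.0981 [0.5791 0.236 ] [0.0274 0.103 ] 74.12190246582031 along 0.4401 [0.4415 0.5407] across [0.373  0.3862 0.3997] slope -0.0051 orig [0.5915 0.2321]
scene0 336 0.0983 [0.6122 0.2275] [0.0491 0.1664] 77.94009399414062 along 0.4422 [0.4448 0.6063] across [0.3687 0.3927 0.4149] slope 0.0268 orig [0.5953 0.2378]
```

Measured so far:

| Thing | World position | Heading | Other |
|---|---|---|---|
| Box centre | (0.561, -0.237) | 6.5° | - |
| Spacer tab | box (-0.021, -0.044) | - | spacer at about 0.0065 m |
| Scanner origin | (0.592, 0.232) | -16° | top at 98 mm |

I'll first move over the -y side of the tab with the fingers shut.

```bash
cat > plan.py <<'E'
import sys;from h import *;from cell import arm
# plan.py x y z [tool-y heading deg] : chain of legs from the present pose, each "x,y,z[,heading[,tilt]]"
s=arm.read_state();p=s["eef_pos"];M=R.from_rotvec(s["tcp_rot"]).as_matrix()
print("at",p.round(4),"tooly deg",np.degrees(np.arctan2(M[1,1],M[0,1])).round(2),"z",M[:,2].round(3),"F",s["wrist_force"].round(1),"w",round(s["width"],4),"g",round(s["grip_force"],1),"t",round(s["t"],2))
for a in sys.argv[1:]:
    q=[float(k) for k in a.split(",")];D=M.T@(np.array(q[:3])-p)/.03;n=max(5,int(np.ceil(np.abs(D).max()/.97/5))*5)
    print("leg",D.round(2),"rows",n,"each",(D/n).round(3));p=np.array(q[:3])
    if len(q)>3:
        h=np.radians(q[3]);ty=np.array([np.cos(h),np.sin(h),0]);T=np.stack([np.cross(ty,[0,0,-1]),ty,[0,0,-1]],1)
        t=np.degrees(R.from_matrix(M.T@T).as_rotvec())/10;print("  turn",t.round(2));M=T
E
python3 plan.py .45,.30,.239 .5497,-.3172,.239,-83.5 .5497,-.3172,.12
```

```text
at [0.2183 0.6117 0.238 ] tooly deg 70.37 z [-0.    -0.001 -1.   ] F [0.2 0.6 0.4] w 0.0881 g 0.0 t 0.1
leg [-10.77  -7.19  -0.02] rows 15 each [-0.718 -0.479 -0.001]
leg [-10.04 -18.26   0.03] rows 20 each [-0.502 -0.913  0.001]
  turn [-0.000e+00  1.000e-02  1.539e+01]
leg [0.   0.   3.97] rows 5 each [0.    0.    0.793]
```

```bash

python3 -m crank '[[-0.72,-0.48,0,0,0,0],[-0.72,-0.48,0,0,0,0],[-0.72,-0.48,0,0,0,0],[-0.72,-0.48,0,0,0,0],[-0.72,-0.48,0,0,0,0]]' 0 10
python3 -m crank '[[-0.72,-0.48,0,0,0,0],[-0.72,-0.48,0,0,0,0],[-0.72,-0.48,0,0,0,0],[-0.72,-0.48,0,0,0,0],[-0.72,-0.48,0,0,0,0]]'
python3 -m crank '[[-0.72,-0.48,0,0,0,0],[-0.72,-0.48,0,0,0,0],[-0.72,-0.48,0,0,0,0],[-0.72,-0.48,0,0,0,0],[-0.72,-0.48,0,0,0,0]]'
python3 plan.py .5497,-.3172,.239,-83.5
```

```text
t: 0.72
eef_pos: [0.2972, 0.5064, 0.2388]
tcp_rot: [0.537, 3.095, -0.0]
wrist_force: [0.3, 0.6, -0.2]
width: 0.0401
grip_force: 0.0
t: 1.35
eef_pos: [0.3745, 0.4022, 0.2388]
tcp_rot: [0.537, 3.095, 0.0]
wrist_force: [0.7, -0.1, 0.6]
width: 0.0006
grip_force: 0.0
t: 1.98
eef_pos: [0.4517, 0.298, 0.2388]
tcp_rot: [0.537, 3.095, 0.0]
wrist_force: [0.7, 0.3, -0.0]
width: 0.0005
grip_force: 0.0
at [0.4517 0.298  0.2388] tooly deg 70.31 z [ 0.  0. -1.] F [ 0.7  0.3 -0. ] w 0.0005 g 0.0 t 1.98
leg [-9.990e+00 -1.821e+01 -1.000e-02] rows 20 each [-0.499 -0.91  -0.   ]
  turn [ 0.   -0.   15.38]
```

Tracking is accurate, so I'll do the next leg and then the turn.

```bash

python3 -m crank '[[-0.5,-0.91,0,0,0,0],[-0.5,-0.91,0,0,0,0],[-0.5,-0.91,0,0,0,0],[-0.5,-0.91,0,0,0,0],[-0.5,-0.91,0,0,0,0]]' >/dev/null
python3 -m crank '[[-0.5,-0.91,0,0,0,0],[-0.5,-0.91,0,0,0,0],[-0.5,-0.91,0,0,0,0],[-0.5,-0.91,0,0,0,0],[-0.5,-0.91,0,0,0,0]]' >/dev/null
python3 -m crank '[[-0.5,-0.91,0,0,0,0],[-0.5,-0.91,0,0,0,0],[-0.5,-0.91,0,0,0,0],[-0.5,-0.91,0,0,0,0],[-0.5,-0.91,0,0,0,0]]' >/dev/null
python3 -m crank '[[-0.5,-0.91,0,0,0,0],[-0.5,-0.91,0,0,0,0],[-0.5,-0.91,0,0,0,0],[-0.5,-0.91,0,0,0,0],[-0.5,-0.91,0,0,0,0]]' 
python3 -m crank '[[0,0,0,0,0,0.97],[0,0,0,0,0,0.97],[0,0,0,0,0,0.97],[0,0,0,0,0,0.97],[0,0,0,0,0,0.96]]' >/dev/null
python3 -m crank '[[0,0,0,0,0,0.97],[0,0,0,0,0,0.97],[0,0,0,0,0,0.97],[0,0,0,0,0,0.97],[0,0,0,0,0,0.96]]' >/dev/null
python3 -m crank '[[0,0,0,0,0,0.97],[0,0,0,0,0,0.97],[0,0,0,0,0,0.97],[0,0,0,0,0,0.97],[0,0,0,0,0,0.96]]' >/dev/null
python3 -m crank '[[0,0,0,0,0,0.9],[0,0,0,0,0,0],[0,0,0,0,0,0],[0,0,0,0,0,0],[0,0,0,0,0,0]]'
python3 plan.py .5497,-.3172,.08,-83.5 .5497,-.3172,.037,-83.5
python3 -c "from cell import arm;print(arm.read_state()['qpos'].round(2))"
```

```text
t: 4.47
eef_pos: [0.5492, -0.3169, 0.2388]
tcp_rot: [0.537, 3.095, 0.0]
wrist_force: [0.1, -0.5, -0.3]
width: 0.0003
grip_force: 0.0
t: 6.98
eef_pos: [0.55, -0.3153, 0.2388]
tcp_rot: [-3.137, -0.17, -0.0]
wrist_force: [1.1, -0.2, -0.2]
width: 0.0005
grip_force: 0.0
at [ 0.55   -0.3153  0.2388] tooly deg -83.79 z [ 0.  0. -1.] F [ 1.1 -0.2 -0.2] w 0.0005 g 0.0 t 6.97
leg [-0.02  0.06  5.29] rows 10 each [-0.002  0.006  0.529]
  turn [-0.   -0.   -0.03]
leg [0.   0.   1.43] rows 5 each [0.    0.    0.287]
  turn [0. 0. 0.]
[-0.18  0.7   0.99  1.62 -0.63  1.16 -0.5 ]
```

```bash

python3 -m crank '[[0,0.06,0.9,0,0,0],[0,0,0.9,0,0,0],[0,0,0.9,0,0,0],[0,0,0.9,0,0,0],[0,0,0.9,0,0,0]]' 
python3 -m crank '[[0,0,0.5,0,0,0],[0,0,0.5,0,0,0],[0,0,0.5,0,0,0],[0,0,0.5,0,0,0],[0,0,0.22,0,0,0]]'
python3 plan.py
```

```text
t: 7.6
eef_pos: [0.5504, -0.317, 0.1029]
tcp_rot: [-3.137, -0.17, -0.0]
wrist_force: [0.3, 0.2, 0.5]
width: 0.0002
grip_force: 0.0
t: 8.22
eef_pos: [0.55, -0.3168, 0.0361]
tcp_rot: [-3.136, -0.169, 0.001]
wrist_force: [-0.2, 0.5, -1.1]
width: 0.0004
grip_force: 0.0
at [ 0.55   -0.3168  0.0361] tooly deg -83.84 z [-0.001  0.001 -1.   ] F [-0.2  0.5 -1.1] w 0.0004 g 0.0 t 8.22
```

```bash

python3 -m crank '[[0,-0.27,0,0,0,0],[0,-0.27,0,0,0,0],[0,-0.27,0,0,0,0],[0,-0.27,0,0,0,0],[0,-0.27,0,0,0,0]]' 
python3 -m crank '[[0,-0.27,0,0,0,0],[0,-0.27,0,0,0,0],[0,-0.27,0,0,0,0],[0,-0.27,0,0,0,0],[0,-0.2,0,0,0,0]]'
python3 plan.py; python3 - <<'E'
from h import *;from cell import arm
d=arm.get_image("top");np.savez("top1.npz",**d)
import cv2
cv2.imwrite("pics/crop2.png",cv2.resize(d["frame"][130:230,270:390,::-1],(720,600),interpolation=cv2.INTER_CUBIC))
E
```

```text
t: 8.85
eef_pos: [0.546, -0.2765, 0.0375]
tcp_rot: [3.136, 0.169, 0.001]
wrist_force: [-0.1, -1.5, 1.6]
width: 0.0009
grip_force: 0.9
t: 9.48
eef_pos: [0.5417, -0.2379, 0.0371]
tcp_rot: [-3.137, -0.169, 0.0]
wrist_force: [0.4, -1.2, 1.6]
width: 0.0006
grip_force: 0.9
at [ 0.5417 -0.2379  0.0371] tooly deg -83.83 z [-0.  0. -1.] F [ 0.4 -1.2  1.6] w 0.0006 g 0.9 t 9.47
```

View pics/crop2.png

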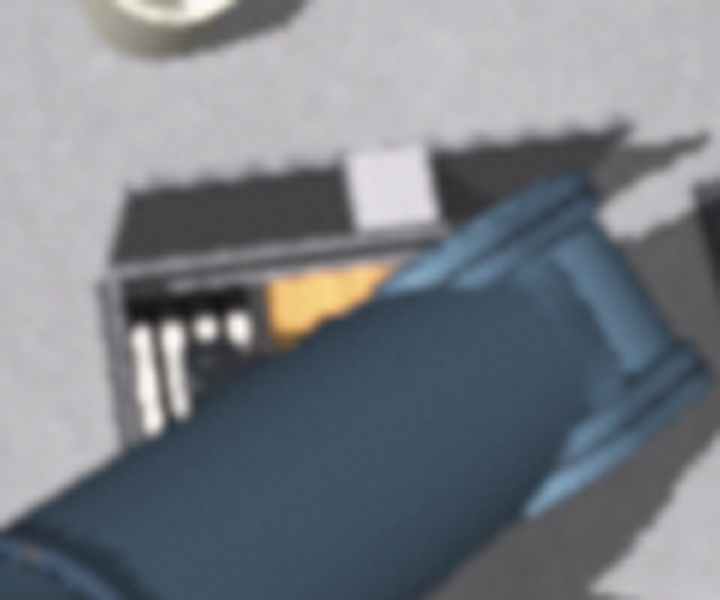

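The wood's left edge is at crop (268,290), close to the cartridges, with the arm covering the rest. I'll measure the remaining gap.

```bash
python3 - <<'E' | tail -4
from box import *
d=load("top1.npz");hsv=cv2.cvtColor(d["frame"],cv2.COLOR_RGB2HSV)
w=(hsv[:,:,0]>8)&(hsv[:,:,0]<30)&(hsv[:,:,1]>90)&(u>290)&(u<380)&(v>150)&(v<220)
b,a=np.nonzero(w);q=np.array([ray(d,i,j,.026) for i,j in zip(a,b)])[:,:2]
l=(q-c)@A;print(w.sum(),"max y",np.percentile(l[:,1],[90,97,100]).round(4))
w0=rr(wood,.026) if 0 else None
d0=load("top0.npz");b,a=np.nonzero(wood);q=np.array([ray(d0,i,j,.026) for i,j in zip(a,b)])[:,:2]
l=(q-c)@A;s=l[:,0]>.01;print("start",np.percentile(l[s][:,1],[90,97,100]).round(4))
E
```

```text
wood in box [ 0.0003 -0.0682]
tab in box [-0.0211 -0.0437] label world [ 0.5693 -0.3079]
148 max y [0.0276 0.0307 0.0322]
start [-0.0403 -0.0357 -0.0332]
```

```bash

python3 -m crank '[[0,-0.05,0,0,0,0],[0,-0.05,0,0,0,0],[0,-0.03,0,0,0,0],[0,0,0,0,0,0],[0,0,0,0,0,0]]' 
python3 -m crank '[[0,0.1,0,0,0,0],[0,0.1,0,0,0,0],[0,0,-0.3,0,0,0],[0,0,-0.6,0,0,0],[0,0,-0.9,0,0,0]]' 
python3 -m crank '[[0,0,-0.9,0,0,0],[0,0,-0.9,0,0,0],[0,0,-0.9,0,0,0],[0,0,-0.9,0,0,0],[0,0,-0.9,0,0,0]]' 1 33
python3 plan.py .5,.0,.24 .592,.23,.24,74 
```

```text
t: 10.15
eef_pos: [0.5414, -0.2346, 0.0371]
tcp_rot: [-3.137, -0.169, 0.0]
wrist_force: [0.7, -1.0, 0.1]
width: 0.0002
grip_force: 0.5
t: 10.78
eef_pos: [0.5419, -0.2405, 0.0924]
tcp_rot: [-3.137, -0.169, 0.001]
wrist_force: [0.8, 0.2, 0.1]
width: 0.0006
grip_force: 0.0
t: 11.4
eef_pos: [0.5419, -0.2407, 0.2283]
tcp_rot: [3.137, 0.168, 0.002]
wrist_force: [-0.4, 0.0, 0.1]
width: 0.0483
grip_force: 0.0
at [ 0.5419 -0.2407  0.2283] tooly deg -83.87 z [ 0.001 -0.    -1.   ] F [-0.4  0.   0.1] w 0.0483 g 0.0 t 11.4
leg [-0.53 -8.13 -0.39] rows 10 each [-0.053 -0.813 -0.039]
leg [ 3.87 -7.3   0.  ] rows 10 each [ 0.387 -0.73   0.   ]
  turn [ 1.000e-02 -0.000e+00 -1.579e+01]
```

```bash

python3 -m crank '[[-0.05,-0.81,-0.08,0,0,-0.8],[0,0,0,0,0,-1],[0,0,0,0,0,-1],[0,0,0,0,0,-1],[0,0,0,0,0,-1]]' >/dev/null
python3 -m crank '[[0,0,0,0,0,-1],[0,0,0,0,0,-1],[0,0,0,0,0,-1],[0,0,0,0,0,-1],[0,0,0,0,0,-1]]' >/dev/null
python3 -m crank '[[0,0,0,0,0,-1],[0,0,0,0,0,-1],[0,0,0,0,0,-1],[0,0,0,0,0,-1],[0,0,0,0,0,-1]]' 
python3 plan.py .5,.0,.24 .592,.23,.24,74
python3 - <<'E'
from cell import arm
from h import *
print(arm.read_state()['qpos'].round(2))
E
```

```text
t: 13.28
eef_pos: [0.5376, -0.2173, 0.2298]
tcp_rot: [0.695, 3.063, -0.001]
wrist_force: [-0.5, 0.1, -0.1]
width: 0.0881
grip_force: 0.0
at [ 0.5376 -0.2173  0.2298] tooly deg 64.44 z [ 0.001 -0.001 -1.   ] F [-0.5  0.1 -0.1] w 0.0881 g 0.0 t 13.28
leg [ 4.26  5.99 -0.35] rows 10 each [ 0.426  0.599 -0.035]
leg [ 0.54  8.24 -0.01] rows 10 each [ 0.054  0.824 -0.001]
  turn [-0.    0.01 -0.96]
[ 0.01  0.44  0.39  1.76 -0.2   0.98  1.6 ]
```

```bash

python3 -m crank '[[0.43,0.6,-0.04,0,0,0],[0.43,0.6,-0.04,0,0,0],[0.43,0.6,-0.04,0,0,0],[0.43,0.6,-0.04,0,0,0],[0.43,0.6,-0.04,0,0,0]]' >/dev/null
python3 -m crank '[[0.43,0.6,-0.03,0,0,0],[0.43,0.6,-0.03,0,0,0],[0.43,0.6,-0.03,0,0,0],[0.43,0.6,-0.03,0,0,0],[0.43,0.6,-0.03,0,0,0]]' >/dev/null
python3 -m crank '[[0.05,0.82,0,0,0,0],[0.05,0.82,0,0,0,0],[0.05,0.82,0,0,0,0],[0.05,0.82,0,0,0,0],[0.05,0.82,0,0,0,0]]' >/dev/null
python3 -m crank '[[0.05,0.82,0,0,0,0],[0.05,0.82,0,0,0,0],[0.05,0.82,0,0,0,0],[0.05,0.82,0,0,0,0],[0.05,0.82,0,0,0,-0.96]]'
python3 plan.py .599,.230,.24,74 .599,.230,.065,74
python3 - <<'E'
from h import *;from cell import arm
d=arm.get_image("scene");np.savez("scene1.npz",**d)
cv2.imwrite("pics/crop3.png",cv2.resize(d["frame"][110:280,150:370,::-1],(776,600),interpolation=cv2.INTER_CUBIC))
E
```

```text
t: 15.78
eef_pos: [0.5944, 0.2311, 0.2388]
tcp_rot: [-0.438, -3.111, 0.001]
wrist_force: [-0.1, 0.1, -0.8]
width: 0.0881
grip_force: 0.0
at [0.5944 0.2311 0.2388] tooly deg 73.98 z [-0. -0. -1.] F [-0.1  0.1 -0.8] w 0.0881 g 0.0 t 15.78
leg [-0.16  0.01 -0.04] rows 5 each [-0.032  0.001 -0.008]
  turn [-0. -0. -0.]
leg [0.   0.   5.83] rows 10 each [0.    0.    0.583]
  turn [0. 0. 0.]
```

View pics/crop3.png

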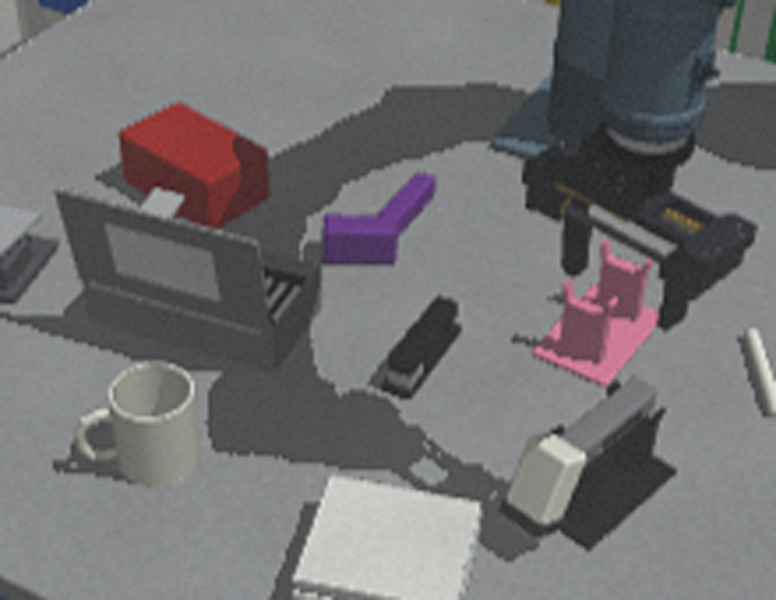

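The gripper hangs above the scanner, which lies untouched in its cradle (handle tail at crop (645,387), head at (545,480)). Before descending I'll cross-check the tail end from this second view and check the spacer from the top.

```bash
python3 - <<'E'
from box import *;from cell import arm
s=load("scene1.npz")
ps=np.radians(-16);ax=np.array([np.cos(ps),np.sin(ps)]);nx=np.array([-ax[1],ax[0]])
for uu,vv in((330,216.8),(336.3,222.5)):
    p=ray(s,uu,vv,.098)[:2];print("tail corner",p.round(4),"along",(p@ax).round(4),"across",(p@nx).round(4))
d=arm.get_image("top");hsv=cv2.cvtColor(d["frame"],cv2.COLOR_RGB2HSV)
w=(hsv[:,:,0]>8)&(hsv[:,:,0]<30)&(hsv[:,:,1]>90)&(u>290)&(u<380)&(v>150)&(v<220)
b,a=np.nonzero(w);q=np.array([ray(d,i,j,.026) for i,j in zip(a,b)])[:,:2]
r=cv2.minAreaRect(q.astype(np.float32));print("wood",w.sum(),r[1],"box",((np.array(r[0])-c)@A).round(4))
P=cloud(d)
lab=(hsv[:,:,2]>190)&(hsv[:,:,1]<40)&(P[:,:,2]<.03)&(u>320)&(u<375)&(v>165)&(v<215)
b,a=np.nonzero(lab);q=np.array([ray(d,i,j,.006) for i,j in zip(a,b)])[:,:2]
if len(q):
    r=cv2.minAreaRect(q.astype(np.float32));print("label",lab.sum(),r[0],r[1],((np.array(r[0])-c)@A).round(4))
E
```

```text
slopes [0.0051, 0.0012, -0.0029] 85 74 89
slopes [0.002, -0.0018, 0.0002] 85 74 89
slopes [0.002, -0.0018, 0.0002] 85 74 89
slopes [0.002, -0.0018, 0.0002] 85 74 89
yaw 6.575526337513245
ywidth 0.2202767299924665
box c [ 0.5612 -0.2374]
wood in box [ 0.0003 -0.0682]
tab in box [-0.0211 -0.0437] label world [ 0.5693 -0.3079]
tail corner [0.5322 0.243 ] along 0.4446 across 0.3802
tail corner [0.5479 0.2709] along 0.452 across 0.4114
wood 724 (0.0973285436630249, 0.07005499303340912) box [-0.0005  0.0007]
label 290 (0.5646412372589111, -0.33202260732650757) (0.11339627206325531, 0.15121756494045258) [-0.0074 -0.0944]
```

```bash
python3 - <<'E'
from h import *
ps=np.radians(-16);ax=np.array([np.cos(ps),np.sin(ps)]);nx=np.array([-ax[1],ax[0]])
for n in("top0","scene1"):
    d=load(n+".npz");P=cloud(d);k=P[:,:,:2]@ax;c=P[:,:,:2]@nx;z=P[:,:,2];V=d["frame"].max(-1)
    m=(k>.42)&(k<.53)&(c>.33)&(c<.45)&(z>.075)&(z<.115)
    print(n)
    for a in np.arange(.435,.53,.01):
        s=m&(abs(k-a)<.005);
        if s.sum(): print(round(a,3),s.sum(),"z",np.percentile(z[s],[10,50,90]).round(3),"across z>.094",np.percentile(c[s&(z>.094)],[0,5,50,95,100]).round(4) if (s&(z>.094)).any() else '', "V>80",np.percentile(c[s&(V>80)],[0,50,100]).round(4) if (s&(V>80)).any() else '')
E
```

```text
top0
0.445 44 z [0.087 0.096 0.099] across z>.094 [0.3708 0.372  0.384  0.3971 0.398 ] V>80 [0.3722 0.3866 0.4012]
0.455 64 z [0.083 0.096 0.1  ] across z>.094 [0.372  0.3733 0.3866 0.3979 0.3994] V>80 [0.3734 0.3875 0.4161]
0.465 49 z [0.086 0.096 0.1  ] across z>.094 [0.3713 0.3732 0.3847 0.3976 0.4005] V>80 [0.3733 0.3865 0.4159]
0.475 42 z [0.093 0.098 0.101] across z>.094 [0.3714 0.3723 0.3846 0.3981 0.3994] V>80 [0.3734 0.3856 0.3994]
0.485 43 z [0.09  0.098 0.1  ] across z>.094 [0.3726 0.3743 0.3862 0.3983 0.4002] V>80 [0.3727 0.3862 0.4002]
0.495 42 z [0.09  0.098 0.101] across z>.094 [0.3706 0.3731 0.3848 0.3981 0.3997] V>80 [0.3733 0.3854 0.3997]
0.505 40 z [0.095 0.098 0.101] across z>.094 [0.3705 0.3725 0.3857 0.3982 0.4001] V>80 [0.3742 0.3872 0.4001]
0.515 43 z [0.088 0.097 0.1  ] across z>.094 [0.3717 0.3725 0.3854 0.3986 0.3997] V>80 [0.3727 0.3856 0.3997]
0.525 42 z [0.091 0.098 0.101] across z>.094 [0.3714 0.3728 0.3861 0.3982 0.401 ] V>80 [0.3732 0.387  0.401 ]
scene1
0.445 18 z [0.087 0.097 0.1  ] across z>.094 [0.376  0.3781 0.3902 0.4011 0.4032] V>80 [0.376  0.3
[... 191 characters left out ...]
4033 0.4046] V>80 [0.3636 0.3964 0.4157]
0.475 24 z [0.085 0.097 0.101] across z>.094 [0.3788 0.3794 0.3869 0.4005 0.4014] V>80 [0.3788 0.3887 0.4048]
0.485 28 z [0.087 0.098 0.1  ] across z>.094 [0.3772 0.3805 0.3911 0.4032 0.4038] V>80 [0.3772 0.3951 0.4053]
0.495 25 z [0.083 0.098 0.101] across z>.094 [0.3779 0.3795 0.3941 0.4044 0.4048] V>80 [0.3779 0.3951 0.4054]
0.505 26 z [0.087 0.097 0.1  ] across z>.094 [0.377  0.3792 0.3925 0.4035 0.4039] V>80 [0.377  0.3936 0.404 ]
0.515 27 z [0.084 0.098 0.1  ] across z>.094 [0.3763 0.378  0.391  0.4039 0.4044] V>80 [0.3763 0.3919 0.4048]
0.525 23 z [0.085 0.097 0.099] across z>.094 [0.3776 0.3818 0.3953 0.4044 0.4048] V>80 [0.3776 0.3992 0.4052]
```

Both views put the handle top at 98 mm, and the across position differs by about 5 mm, so I'll use the mean. The grasp goes 7 mm ahead of the origin, at (0.600, 0.2316).

```bash
python3 plan.py .600,.2316,.065,74
python3 -m crank '[[-0.18,0.06,0.6,0,0,0],[0,0,0.6,0,0,0],[0,0,0.6,0,0,0],[0,0,0.6,0,0,0],[0,0,0.6,0,0,0]]'  1 33
python3 -m crank '[[0,0,0.6,0,0,0],[0,0,0.6,0,0,0],[0,0,0.6,0,0,0],[0,0,0.6,0,0,0],[0,0,0.39,0,0,0]]'
python3 plan.py .600,.2316,.065,74
```

```text
at [0.5941 0.2332 0.2386] tooly deg 74.05 z [-0.     0.002 -1.   ] F [-0.2 -0.6 -0.3] w 0.0878 g 0.0 t 15.88
leg [-0.21 -0.01  5.79] rows 10 each [-0.021 -0.001  0.579]
  turn [ 0.01 -0.    0.  ]
t: 16.5
eef_pos: [0.5995, 0.2295, 0.1476]
tcp_rot: [-0.444, -3.11, 0.0]
wrist_force: [0.5, -0.6, 0.1]
width: 0.0882
grip_force: 0.0
t: 17.12
eef_pos: [0.5993, 0.2296, 0.0639]
tcp_rot: [-0.444, -3.109, 0.001]
wrist_force: [0.8, -0.5, -0.1]
width: 0.0882
grip_force: 0.0
at [0.5993 0.2296 0.0639] tooly deg 73.76 z [-0.001 -0.    -1.   ] F [ 0.8 -0.5 -0.1] w 0.0882 g 0.0 t 17.12
leg [-0.    0.07 -0.04] rows 5 each [-0.001  0.014 -0.007]
  turn [-0.   -0.   -0.02]
```

```bash

python3 -m crank '[[0,0.05,0,0,0,0],[0,0,0,0,0,0],[0,0,0,0,0,0],[0,0,0,0,0,0],[0,0,0,0,0,0]]' 0 33
python3 -m crank '[[0,0,0,0,0,0],[0,0,0,0,0,0],[0,0,0,0,0,0],[0,0,0,0,0,0],[0,0,0,0,0,0]]'
python3 plan.py
```

```text
t: 17.75
eef_pos: [0.6003, 0.2313, 0.0656]
tcp_rot: [0.444, 3.11, 0.0]
wrist_force: [0.6, 0.8, 0.1]
width: 0.0403
grip_force: 0.0
t: 18.38
eef_pos: [0.6002, 0.2312, 0.0654]
tcp_rot: [0.444, 3.11, 0.0]
wrist_force: [-0.4, 1.0, 2.7]
width: 0.0296
grip_force: 33.0
at [0.6002 0.2312 0.0654] tooly deg 73.76 z [ 0.  0. -1.] F [-0.4  1.   2.7] w 0.0296 g 33.0 t 18.38
```

Held at 29.6 mm with 33 N. I'll lift slowly and refine the label position from the now-clear top view.

```bash

python3 -m crank '[[0,0,-0.1,0,0,0],[0,0,-0.3,0,0,0],[0,0,-0.3,0,0,0],[0,0,-0.5,0,0,0],[0,0,-0.5,0,0,0]]'
python3 -m crank '[[0,0,-0.6,0,0,0],[0,0,-0.6,0,0,0],[0,0,-0.6,0,0,0],[0,0,-0.6,0,0,0],[0,0,-0.5,0,0,0]]'
python3 plan.py .52,.0,.2 .4647,-.2774,.2
python3 - <<'E'
from box import *;from cell import arm
d=arm.get_image("top");np.savez("top2.npz",**d);P=cloud(d);l=(P[:,:,:2]-c)@A
V=d["frame"].min(-1)
m=(V>140)&(abs(l[:,:,0])<.045)&(l[:,:,1]>-.106)&(l[:,:,1]<-.036)&(P[:,:,2]<.02)
b,a=np.nonzero(m);q=np.array([ray(d,i,j,.006) for i,j in zip(a,b)])[:,:2];lq=(q-c)@A
print(m.sum(),"z",np.median(P[m][:,2]).round(4),"box",np.percentile(lq,[2,50,98],axis=0).round(4).tolist())
r=cv2.minAreaRect(q.astype(np.float32));print(r)
s=arm.get_image("scene");np.savez("scene2.npz",**s)
o=np.zeros((600,800,3),np.uint8)
o[:400,:400]=cv2.resize(d["frame"][140:240,280:380,::-1],(400,400),interpolation=cv2.INTER_CUBIC)
o[:600,400:]=cv2.resize(s["frame"][100:280,240:360,::-1],(400,600),interpolation=cv2.INTER_CUBIC)
cv2.imwrite("pics/crop4.png",o)
E
```

```text
t: 19.0
eef_pos: [0.6003, 0.2312, 0.1177]
tcp_rot: [0.444, 3.109, 0.001]
wrist_force: [-0.6, 0.7, -2.8]
width: 0.0298
grip_force: 33.0
t: 19.62
eef_pos: [0.6002, 0.2312, 0.2047]
tcp_rot: [0.444, 3.11, 0.0]
wrist_force: [0.4, 1.2, -2.0]
width: 0.0298
grip_force: 33.0
at [0.6002 0.2312 0.2047] tooly deg 73.76 z [ 0.001  0.    -1.   ] F [ 0.4  1.2 -2. ] w 0.0298 g 33.0 t 19.62
leg [ 0.41 -8.15  0.15] rows 10 each [ 0.041 -0.815  0.015]
leg [-0.82 -9.39 -0.  ] rows 10 each [-0.082 -0.939 -0.   ]
slopes [0.0051, 0.0012, -0.0029] 85 74 89
slopes [0.002, -0.0018, 0.0002] 85 74 89
slopes [0.002, -0.0018, 0.0002] 85 74 89
slopes [0.002, -0.0018, 0.0002] 85 74 89
yaw 6.575526337513245
ywidth 0.2202767299924665
box c [ 0.5612 -0.2374]
wood in box [ 0.0003 -0.0682]
tab in box [-0.0211 -0.0437] label world [ 0.5693 -0.3079]
584 z 0.005 box [[-0.0432, -0.1039], [-0.0004, -0.0744], [0.0433, -0.0443]]
((0.5695428848266602, -0.3105573058128357), (0.09023573994636536, 0.06395649164915085), 7.1666460037231445)
```

View pics/crop4.png

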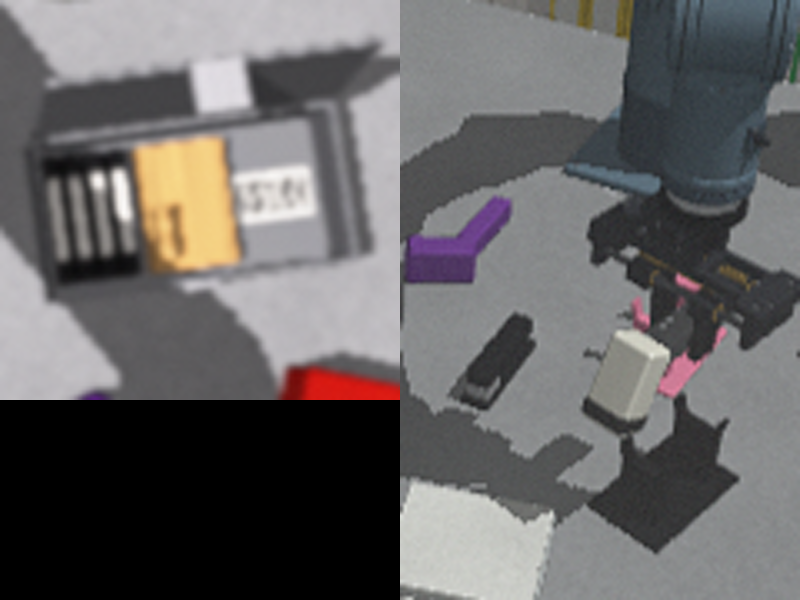

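The spacer sits beside the cartridges and the whole label shows, centred at crop (276,193), i.e. pixel (349,188). The scanner hangs level in the gripper above the now empty black cradle.

```bash
python3 -c "
from h import *
d=load('top2.npz');print(ray(d,348.7,187.9,.006).round(4))"
python3 -m crank '[[0.04,-0.82,0.01,0,0,0],[0.04,-0.82,0.01,0,0,0],[0.04,-0.82,0.01,0,0,0],[0.04,-0.82,0.01,0,0,0],[0.04,-0.82,0.01,0,0,0]]' >/dev/null
python3 -m crank '[[0.04,-0.82,0.01,0,0,0],[0.04,-0.82,0.01,0,0,0],[0.04,-0.82,0.01,0,0,0],[0.04,-0.82,0.01,0,0,0],[0.04,-0.82,0.01,0,0,0]]' >/dev/null
python3 -m crank '[[-0.08,-0.94,0,0,0,0],[-0.08,-0.94,0,0,0,0],[-0.08,-0.94,0,0,0,0],[-0.08,-0.94,0,0,0,0],[-0.08,-0.94,0,0,0,0]]' >/dev/null
python3 -m crank '[[-0.08,-0.94,0,0,0,0],[-0.08,-0.94,0,0,0,0],[-0.08,-0.9,0,0,0,0],[-0.08,-0.7,0,0,0,0],[-0.08,-0.5,0,0,0,0]]' 
python3 plan.py .4647,-.2774,.2 .4647,-.2774,.158 
```

```text
[ 0.571 -0.311  0.006]
t: 22.22
eef_pos: [0.4692, -0.2598, 0.2004]
tcp_rot: [0.446, 3.11, -0.0]
wrist_force: [0.7, 0.3, -2.4]
width: 0.0295
grip_force: 33.0
at [ 0.4692 -0.2598  0.2004] tooly deg 73.69 z [ 0. -0. -1.] F [ 0.7  0.3 -2.4] w 0.0295 g 33.0 t 22.23
leg [-0.02 -0.6   0.01] rows 5 each [-0.004 -0.121  0.003]
leg [0.  0.  1.4] rows 5 each [0.   0.   0.28]
```

```bash

python3 -m crank '[[-0.02,-0.2,0.28,0,0,0],[-0.02,-0.2,0.28,0,0,0],[0,-0.15,0.28,0,0,0],[0,-0.08,0.28,0,0,0],[0,0,0.28,0,0,0]]'
python3 -m crank '[[0,0,0,0,0.4,0],[0,0,0,0,0.4,0],[0,0,0,0,0.4,0],[0,0,0,0,0,0],[0,0,0,0,0,0]]'
python3 plan.py
cat > scanchk.py <<'E'
from box import *;from cell import arm
s=arm.read_state();p=s["eef_pos"];M=R.from_rotvec(s["tcp_rot"]).as_matrix();X,Y,Z=-M[:,0],M[:,1],-M[:,2]
w=p+.096*X-.0354*Z; a=np.radians(65);v=np.cos(a)*X-np.sin(a)*Z;zz=np.cross(v,Y)
L=np.array([.570,-.3095,.006])-w;print("FK window",w.round(4),"label in head",(L@v).round(4),(L@Y).round(4),(L@zz).round(4),"angle",np.degrees(np.arccos(-v[2])).round(1))
d=arm.get_image("scene");t=arm.get_image("top")
o=np.zeros((600,800,3),np.uint8)
o[:,:500]=cv2.resize(d["frame"][110:230,160:260,::-1],(500,600),interpolation=cv2.INTER_CUBIC)
o[:300,500:]=cv2.resize(t["frame"][140:240,280:380,::-1],(300,300),interpolation=cv2.INTER_CUBIC)
cv2.imwrite("pics/crop5.png",o);np.savez("scene3.npz",**d);np.savez("top3.npz",**t)
E
python3 scanchk.py | tail -1
```

```text
t: 22.85
eef_pos: [0.4659, -0.2767, 0.1576]
tcp_rot: [-0.443, -3.11, -0.0]
wrist_force: [-0.5, 0.2, -2.8]
width: 0.0295
grip_force: 33.0
t: 23.48
eef_pos: [0.4656, -0.2767, 0.158]
tcp_rot: [-0.415, -2.905, -0.044]
wrist_force: [0.4, -0.8, -2.3]
width: 0.0296
grip_force: 33.0
at [ 0.4656 -0.2767  0.158 ] tooly deg 73.76 z [-0.199  0.058 -0.978] F [ 0.4 -0.8 -2.3] w 0.0296 g 33.0 t 23.48
FK window [ 0.5487 -0.3009  0.1035] label in head 0.1002 -0.0023 0.0003 angle 13.0
```

View pics/crop5.png

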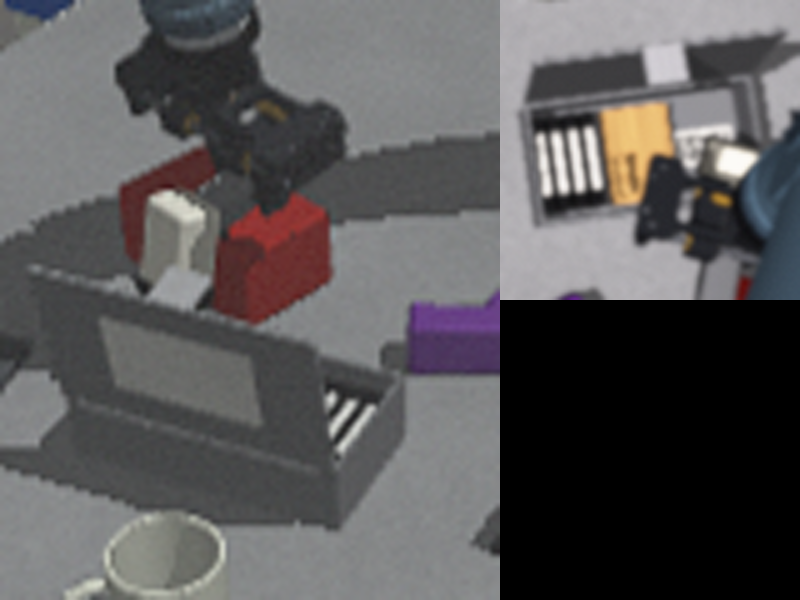

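The head hangs over the label, top view crop (733,155), and the lid is clear. I'll check the head top against the kinematics, then hold.

```bash
python3 - <<'E'
from h import *
d=load("top3.npz");P=cloud(d);f=d["frame"].astype(int)
m=(f.min(-1)>150)&(P[:,:,2]>.13)&(P[:,:,1]<-.2)&(P[:,:,1]>-.4)&(P[:,:,0]>.45)&(P[:,:,0]<.6)
print(m.sum(),P[m].mean(0).round(4),np.percentile(P[m],[5,95],axis=0).round(4).tolist())
E
python3 -m crank '[[0,-0.06,0,0,0,0],[0,0,0,0,0,0],[0,0,0,0,0,0],[0,0,0,0,0,0],[0,0,0,0,0,0]]' >/dev/null
python3 -m crank '[[0,0,0,0,0,0],[0,0,0,0,0,0],[0,0,0,0,0,0],[0,0,0,0,0,0],[0,0,0,0,0,0]]' >/dev/null
python3 -m crank '[[0,0,0,0,0,0],[0,0,0,0,0,0],[0,0,0,0,0,0],[0,0,0,0,0,0],[0,0,0,0,0,0]]' >/dev/null
python3 -m crank '[[0,0,0,0,0,0],[0,0,0,0,0,0],[0,0,0,0,0,0],[0,0,0,0,0,0],[0,0,0,0,0,0]]'
```

```text
112 [ 0.5407 -0.2863  0.195 ] [[0.5287, -0.3018, 0.177], [0.5516, -0.2752, 0.1922]]
t: 26.08
eef_pos: [0.4654, -0.2786, 0.1583]
tcp_rot: [-0.414, -2.905, -0.044]
wrist_force: [-0.0, -0.3, -2.4]
width: 0.0296
grip_force: 33.0
```

The visible head edges agree with the kinematics within about 3 mm, and it was held for over 2 s. Returning it now: level, rise, travel back.

```bash

python3 -m crank '[[0,0,0,0,-0.4,0],[0,0,0,0,-0.4,0],[0,0,0,0,-0.4,0],[0,0,-0.5,0,0,0],[0,0,-0.9,0,0,0]]'
python3 plan.py .52,0,.2 .6003,.2312,.2,73.76 
```

```text
t: 26.7
eef_pos: [0.4651, -0.2784, 0.2012]
tcp_rot: [-0.443, -3.108, -0.001]
wrist_force: [0.8, 0.0, -2.2]
width: 0.0295
grip_force: 33.0
at [ 0.4651 -0.2784  0.2012] tooly deg 73.76 z [-0.003  0.001 -1.   ] F [ 0.8  0.  -2.2] w 0.0295 g 33.0 t 26.7
leg [0.84 9.42 0.04] rows 10 each [0.084 0.942 0.004]
leg [-0.42  8.15 -0.  ] rows 10 each [-0.042  0.815 -0.   ]
  turn [ 0.   -0.02  0.  ]
```

```bash

python3 -m crank '[[0.08,0.94,0,0,0,0],[0.08,0.94,0,0,0,0],[0.08,0.94,0,0,0,0],[0.08,0.94,0,0,0,0],[0.08,0.94,0,0,0,0]]' >/dev/null
python3 -m crank '[[0.08,0.94,0,0,0,0],[0.08,0.94,0,0,0,0],[0.08,0.94,0,0,0,0],[0.08,0.94,0,0,0,0],[0.08,0.94,0,0,0,0]]' >/dev/null
python3 -m crank '[[-0.04,0.82,0,0,0,0],[-0.04,0.82,0,0,0,0],[-0.04,0.82,0,0,0,0],[-0.04,0.82,0,0,0,0],[-0.04,0.82,0,0,0,0]]' >/dev/null
python3 -m crank '[[-0.04,0.82,0,0,0,0],[-0.04,0.82,0,0,0,0],[-0.04,0.82,0,0,0,0],[-0.04,0.82,0,0,0,0],[-0.04,0.82,0,0,0,0]]'
python3 -m crank '[[0,0,0,0,0,0],[0,0,0,0,0,0],[0,0,0,0,0,0],[0,0,0,0,0,0],[0,0,0,0,0,0]]'
python3 plan.py .6003,.2312,.09,73.76 .6003,.2312,.0655,73.76
```

```text
t: 29.2
eef_pos: [0.6018, 0.2332, 0.2002]
tcp_rot: [-0.444, -3.11, 0.001]
wrist_force: [0.2, 0.5, -2.1]
width: 0.0298
grip_force: 33.0
t: 29.82
eef_pos: [0.6015, 0.2313, 0.2004]
tcp_rot: [0.444, 3.11, -0.0]
wrist_force: [0.5, 0.2, -3.1]
width: 0.0301
grip_force: 33.0
at [0.6015 0.2313 0.2004] tooly deg 73.73 z [ 0. -0. -1.] F [ 0.5  0.2 -3.1] w 0.0301 g 33.0 t 29.82
leg [ 0.04 -0.02  3.68] rows 5 each [ 0.008 -0.003  0.736]
  turn [-0.  0. -0.]
leg [0.   0.   0.82] rows 5 each [0.    0.    0.163]
  turn [0. 0. 0.]
```

```bash

python3 -m crank '[[0.02,-0.01,0.9,0,0,0],[0.02,-0.01,0.9,0,0,0],[0,0,0.8,0,0,0],[0,0,0.5,0,0,0],[0,0,0.4,0,0,0]]'
python3 -m crank '[[0,0,0.25,0,0,0],[0,0,0.25,0,0,0],[0,0,0.2,0,0,0],[0,0,0.13,0,0,0],[0,0,0.07,0,0,0]]'
python3 plan.py .6003,.2312,.0655,73.76
```

```text
t: 30.45
eef_pos: [0.6004, 0.2314, 0.0949]
tcp_rot: [0.444, 3.11, 0.0]
wrist_force: [0.5, 0.1, -3.3]
width: 0.0295
grip_force: 33.0
t: 31.08
eef_pos: [0.6002, 0.2315, 0.0682]
tcp_rot: [0.444, 3.11, 0.0]
wrist_force: [-0.2, 0.2, -2.7]
width: 0.0297
grip_force: 33.0
at [0.6002 0.2315 0.0682] tooly deg 73.76 z [ 0.  0. -1.] F [-0.2  0.2 -2.7] w 0.0297 g 33.0 t 31.07
leg [-0.   -0.01  0.09] rows 5 each [-0.001 -0.002  0.018]
  turn [0. 0. 0.]
```

```bash

python3 -m crank '[[0,0,0.05,0,0,0],[0,0,0.05,0,0,0],[0,0,0,0,0,0],[0,0,0,0,0,0],[0,0,0,0,0,0]]'
python3 -m crank '[[0,0,0,0,0,0],[0,0,0,0,0,0],[0,0,0,0,0,0],[0,0,0,0,0,0],[0,0,0,0,0,0]]' - 5
python3 -m crank '[[0,0,0,0,0,0],[0,0,0,0,0,0],[0,0,0,0,0,0],[0,0,0,0,0,0],[0,0,0,0,0,0]]' 1 10
python3 -m crank '[[0,0,0,0,0,0],[0,0,-0.2,0,0,0],[0,0,-0.5,0,0,0],[0,0,-0.9,0,0,0],[0,0,-0.9,0,0,0]]'
python3 -m crank '[[0,0,-0.9,0,0,0],[0,0,-0.9,0,0,0],[0,0,-0.9,0,0,0],[0,0,-0.9,0,0,0],[0,0,-0.4,0,0,0]]'
python3 - <<'E'
from h import *;from cell import arm
ps=np.radians(-16);ax=np.array([np.cos(ps),np.sin(ps)]);nx=np.array([-ax[1],ax[0]])
for n in("top","scene"):
    d=arm.get_image(n);np.savez(n+"4.npz",**d);P=cloud(d);k=P[:,:,:2]@ax;c=P[:,:,:2]@nx;z=P[:,:,2]
    m=(k>.42)&(k<.53)&(c>.33)&(c<.45)&(z>.094)&(z<.104)
    print(n,m.sum(),"z",np.median(z[m]).round(4),"along",np.percentile(k[m],1).round(4),"across",np.percentile(c[m],[2,50,98]).round(4),"slope",np.polyfit(k[m],c[m],1)[0].round(3),"zslope",np.polyfit(k[m],z[m],1)[0].round(3))
o=np.zeros((600,800,3),np.uint8);s=load("scene4.npz")
o[:,:]=cv2.resize(s["frame"][130:265,170:350,::-1],(800,600),interpolation=cv2.INTER_CUBIC)
cv2.imwrite("pics/crop6.png",o)
E
python3 plan.py .6,0,.26 .7,-.22,.26,-83.5
```

```text
t: 31.7
eef_pos: [0.6003, 0.2315, 0.0655]
tcp_rot: [0.444, 3.11, 0.0]
wrist_force: [-0.1, 0.6, -2.1]
width: 0.0298
grip_force: 33.0
t: 32.33
eef_pos: [0.6004, 0.2315, 0.0655]
tcp_rot: [0.444, 3.11, 0.0]
wrist_force: [0.4, -0.9, 0.1]
width: 0.0302
grip_force: 5.0
t: 32.95
eef_pos: [0.6002, 0.2315, 0.0653]
tcp_rot: [-0.444, -3.11, 0.0]
wrist_force: [0.9, 0.2, -0.3]
width: 0.0781
grip_force: 0.0
t: 33.58
eef_pos: [0.6004, 0.2315, 0.1422]
tcp_rot: [0.444, 3.109, 0.001]
wrist_force: [0.8, 0.5, 0.1]
width: 0.0878
grip_force: 0.0
t: 34.2
eef_pos: [0.601, 0.2316, 0.263]
tcp_rot: [0.444, 3.107, 0.003]
wrist_force: [-0.8, 0.0, 0.1]
width: 0.0882
grip_force: 0.0
top 165 z 0.0981 along 0.4412 across [0.3721 0.3851 0.3996] slope 0.026 zslope -0.01
scene 169 z 0.0987 along 0.4415 across [0.3772 0.3919 0.4047] slope -0.003 zslope 0.006
at [0.6009 0.2317 0.2621] tooly deg 73.76 z [ 0.003  0.001 -1.   ] F [ 0.8 -0.2  0.3] w 0.0878 g 0.0 t 34.3
leg [-2.13 -7.42  0.06] rows 10 each [-0.213 -0.742  0.006]
leg [-5.25 -6.11 -0.  ] rows 10 each [-0.525 -0.611 -0.   ]
  turn [ 2.000e-02 -1.000e-02  1.573e+01]
```

View pics/crop6.png

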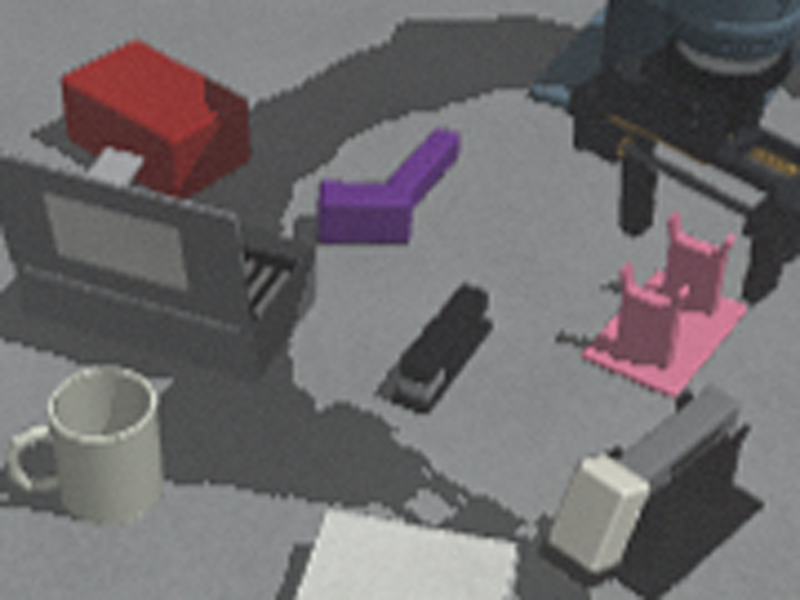

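The scanner is back as it was: tail at along 0.441, handle top at 98 mm, level. In the crop it sits in the black cradle at (650,490). Next I'll measure the lid from the clouds and bring the shut fingers behind it.

```bash

python3 -m crank '[[-0.21,-0.74,0,0,0,0],[-0.21,-0.74,0,0,0,0],[-0.21,-0.74,0,0,0,0],[-0.21,-0.74,0,0,0,0],[-0.21,-0.74,0,0,0,0]]' 0 10 >/dev/null
python3 -m crank '[[-0.21,-0.74,0,0,0,0],[-0.21,-0.74,0,0,0,0],[-0.21,-0.74,0,0,0,0],[-0.21,-0.74,0,0,0,0],[-0.21,-0.74,0,0,0,0]]' 
python3 - <<'E' | tail -4
from box import *
d=load("scene4.npz");P=cloud(d);l=(P[:,:,:2]-c)@A;z=P[:,:,2]
m=(abs(l[:,:,1])<.1)&(l[:,:,0]>.03)&(l[:,:,0]<.13)&(z>.08)&(z<.22)
for lo in(.08,.11,.14,.17,.18,.19): 
    s=m&(z>lo)&(z<lo+.01)
    if s.any(): print(lo,s.sum(),np.percentile(l[s][:,0],[10,50,90]).round(4))
E
python3 plan.py .682,-.2235,.26,96.5 .682,-.2235,.15
```

```text
t: 35.55
eef_pos: [0.5983, -0.0013, 0.2603]
tcp_rot: [-0.445, -3.11, 0.0]
wrist_force: [0.2, -0.5, -1.3]
width: 0.0007
grip_force: 0.0
0.14 87 [0.0756 0.0783 0.0802]
0.17 106 [0.0798 0.082  0.0841]
0.18 132 [0.0791 0.0821 0.0845]
0.19 70 [0.0518 0.0655 0.0837]
at [ 0.5983 -0.0013  0.2603] tooly deg 73.72 z [-0. -0. -1.] F [ 0.2 -0.5 -1.3] w 0.0007 g 0.0 t 35.55
leg [-4.76 -6.33  0.01] rows 10 each [-0.476 -0.633  0.001]
  turn [-0.   -0.   -2.28]
leg [0.   0.   3.67] rows 5 each [0.    0.    0.733]
```

```bash

python3 -m crank '[[-0.48,-0.63,0,0,0,0],[-0.48,-0.63,0,0,0,0],[-0.48,-0.63,0,0,0,0],[-0.48,-0.63,0,0,0,0],[-0.48,-0.63,0,0,0,0]]' >/dev/null
python3 -m crank '[[-0.48,-0.63,0,0,0,0],[-0.48,-0.63,0,0,0,0],[-0.48,-0.63,0,0,0,0],[-0.48,-0.63,0,0,0,0],[-0.48,-0.63,0,0,0,0]]'
python3 -m crank '[[0,0,0,0,0,-0.76],[0,0,0,0,0,-0.76],[0,0,0,0,0,-0.76],[0,0,0,0,0,0],[0,0,0,0,0,0]]'
python3 plan.py .682,-.2235,.15,96.5
```

```text
t: 36.8
eef_pos: [0.6843, -0.2226, 0.2602]
tcp_rot: [-0.444, -3.11, -0.0]
wrist_force: [0.4, -1.2, -0.1]
width: 0.0006
grip_force: 0.0
t: 37.42
eef_pos: [0.684, -0.2215, 0.2603]
tcp_rot: [0.175, -3.137, -0.0]
wrist_force: [0.3, -0.2, 0.6]
width: 0.0007
grip_force: 0.0
at [ 0.684  -0.2215  0.2603] tooly deg 96.4 z [-0.  0. -1.] F [ 0.3 -0.2  0.6] w 0.0007 g 0.0 t 37.42
leg [ 0.07 -0.06  3.68] rows 5 each [ 0.015 -0.012  0.735]
  turn [ 0.   -0.   -0.01]
```

```bash

python3 -m crank '[[0.02,0,0.72,0,0,0],[0.02,0,0.72,0,0,0],[0.02,0,0.72,0,0,0],[0,-0.03,0.72,0,0,0],[0,-0.03,0.72,0,0,0]]'
python3 -m crank '[[0.36,0,0,0,0,0],[0.36,0,0,0,0,0],[0.36,0,0,0,0,0],[0.36,0,0,0,0,0],[0.36,0,0,0,0,0]]'
python3 -m crank '[[0.36,0,0,0,0,0],[0.36,0,0,0,0,0],[0.36,0,0,0,0,0],[0.36,0,0,0,0,0],[0.36,0,0,0,0,0]]'
python3 - <<'E'|tail -8
from box import *;from cell import arm
d=arm.get_image("scene");np.savez("scene5.npz",**d);P=cloud(d);l=(P[:,:,:2]-c)@A;z=P[:,:,2]
m=(l[:,:,1]>.07)&(l[:,:,1]<.105)&(l[:,:,0]>-.09)&(l[:,:,0]<.13)&(z>.07)&(z<.22)
for lo in(.08,.1,.12,.14,.16,.18): 
    s=m&(z>lo)&(z<lo+.01)
    if s.any(): print(lo,s.sum(),np.percentile(l[s][:,0],[10,50,90]).round(4))
E
```

```text
t: 38.05
eef_pos: [0.6825, -0.2231, 0.1512]
tcp_rot: [-0.179, 3.136, -0.0]
wrist_force: [1.4, -0.1, 0.0]
width: 0.0005
grip_force: 0.0
t: 38.67
eef_pos: [0.6287, -0.2294, 0.1532]
tcp_rot: [-0.18, 3.134, -0.001]
wrist_force: [1.0, -0.5, 1.8]
width: 0.0006
grip_force: 0.9
t: 39.3
eef_pos: [0.5742, -0.2355, 0.1523]
tcp_rot: [0.18, -3.136, -0.0]
wrist_force: [1.4, -0.2, 0.8]
width: 0.0003
grip_force: 0.3
box c [ 0.5612 -0.2374]
wood in box [ 0.0003 -0.0682]
tab in box [-0.0211 -0.0437] label world [ 0.5693 -0.3079]
0.08 33 [0.0446 0.0501 0.0559]
0.1 32 [0.031  0.0354 0.0405]
0.12 31 [0.0172 0.0227 0.0274]
0.14 32 [0.0034 0.0077 0.0124]
0.16 29 [-0.0089 -0.0056 -0.    ]
```

The lid is at about 0.96 rad and sinking by itself. I'll rise and move above the front edge.

```bash

python3 -m crank '[[0,0,-0.5,0,0,0],[0,0,-0.8,0,0,0],[0,0,-0.6,0,0,0],[0.5,0,0,0,0,0],[0.5,0,0,0,0,0]]'
python3 -m crank '[[0.5,0,0,0,0,0],[0.5,0,0,0,0,0],[0.4,0,0,0,0,0],[0,0,0,0,0,0],[0,0,0,0,0,0]]'
python3 -m crank '[[0,0,0,0,0,0],[0,0,0,0,0,0],[0,0,0,0,0,0],[0,0,0,0,0,0],[0,0,0,0,0,0]]'
cat > lid.py <<'E'
from box import *;from cell import arm
d=arm.get_image("scene");P=cloud(d);l=(P[:,:,:2]-c)@A;z=P[:,:,2]
m=(l[:,:,1]>.06)&(l[:,:,1]<.105)&(l[:,:,0]>-.07)&(l[:,:,0]<.055)&(z>.055)&(z<.22)
k=np.polyfit(l[m][:,0],z[m],1);print("lid",m.sum(),"slope angle",np.arctan(-k[0]).round(3),"z at edge",np.polyval(k,-.069).round(4))
E
python3 lid.py|tail -1
python3 plan.py .4986,-.2446,.1,96.5 .4986,-.2446,.062
```

```text
t: 39.98
eef_pos: [0.5436, -0.2388, 0.2087]
tcp_rot: [0.179, -3.135, -0.001]
wrist_force: [-0.3, 0.4, -0.0]
width: 0.0003
grip_force: 0.0
t: 40.6
eef_pos: [0.5041, -0.2434, 0.2094]
tcp_rot: [-0.18, 3.136, -0.0]
wrist_force: [-1.0, 0.9, -0.2]
width: 0.0005
grip_force: 0.0
t: 41.22
eef_pos: [0.5036, -0.2436, 0.2093]
tcp_rot: [-0.18, 3.136, 0.0]
wrist_force: [0.5, -0.3, -0.2]
width: 0.0007
grip_force: 0.0
lid 343 slope angle 0.386 z at edge 0.1219
at [ 0.5036 -0.2436  0.2093] tooly deg 96.56 z [ 0. -0. -1.] F [ 0.2 -0.2 -0.7] w 0.0003 g 0.0 t 41.27
leg [ 0.17 -0.01  3.64] rows 5 each [ 0.034 -0.003  0.729]
  turn [-0.    0.    0.01]
leg [0.   0.   1.27] rows 5 each [0.    0.    0.253]
```

```bash

python3 -m crank '[[0.17,0,0,0,0,0],[0,0,0,0,0,0],[0,0,0,0,0,0],[0,0,0,0,0,0],[0,0,0,0,0,0]]' >/dev/null
python3 -m crank '[[0,0,0.7,0,0,0],[0,0,0.7,0,0,0],[0,0,0.7,0,0,0],[0,0,0.7,0,0,0],[0,0,0.7,0,0,0]]'
python3 lid.py|tail -1
python3 plan.py .4986,-.2446,.08,96.5
```

```text
t: 42.52
eef_pos: [0.4987, -0.2441, 0.1037]
tcp_rot: [-0.18, 3.136, -0.0]
wrist_force: [-0.0, -0.2, -0.4]
width: 0.0007
grip_force: 0.0
lid 409 slope angle 0.785 z at edge 0.1676
at [ 0.4971 -0.2433  0.1012] tooly deg 96.58 z [-0.003  0.001 -1.   ] F [-1.6  0.5 -1.3] w 0.0005 g 0.0 t 42.58
leg [-0.05 -0.05  0.71] rows 5 each [-0.009 -0.01   0.142]
  turn [ 0.01 -0.02  0.01]
```

That fit now includes the gripper body, so I'll ignore it and press down slowly, watching the force.

```bash

python3 -m crank '[[0,0,0.2,0,0,0],[0,0,0.2,0,0,0],[0,0,0.2,0,0,0],[0,0,0.15,0,0,0],[0,0,0.1,0,0,0]]'
python3 -m crank '[[0,0,0.08,0,0,0],[0,0,0.08,0,0,0],[0,0,0.08,0,0,0],[0,0,0.06,0,0,0],[0,0,0,0,0,0]]'
```

```text
t: 43.2
eef_pos: [0.4985, -0.2442, 0.0787]
tcp_rot: [-0.18, 3.136, -0.0]
wrist_force: [-0.4, 1.0, -0.2]
width: 0.0007
grip_force: 0.0
t: 43.82
eef_pos: [0.4986, -0.2442, 0.0697]
tcp_rot: [-0.18, 3.136, -0.0]
wrist_force: [-0.2, -0.2, -0.3]
width: 0.0005
grip_force: 0.0
```

```bash

python3 -m crank '[[0,0,0.05,0,0,0],[0,0,0.05,0,0,0],[0,0,0.05,0,0,0],[0,0,0,0,0,0],[0,0,0,0,0,0]]'
python3 -m crank '[[0,0,0.05,0,0,0],[0,0,0.05,0,0,0],[0,0,0,0,0,0],[0,0,0,0,0,0],[0,0,0,0,0,0]]'

```

```text
t: 44.45
eef_pos: [0.4987, -0.2441, 0.0659]
tcp_rot: [-0.18, 3.136, 0.0]
wrist_force: [-2.1, 1.4, 6.8]
width: 0.0005
grip_force: 3.5
t: 45.08
eef_pos: [0.4988, -0.2443, 0.0652]
tcp_rot: [-0.179, 3.136, 0.001]
wrist_force: [-9.3, 4.4, 33.6]
width: 0.0005
grip_force: 16.9
```

The force rose to 34 N against a stop at the shut height. I'll retreat and look.

```bash

python3 -m crank '[[0,0,-0.1,0,0,0],[0,0,-0.3,0,0,0],[0,0,-0.8,0,0,0],[0,0,-0.9,0,0,0],[0,0,-0.9,0,0,0]]'
python3 -m crank '[[0,0,-0.9,0,0,0],[0,0,-0.9,0,0,0],[0.6,0,-0.6,0,0,0],[0.8,0,0,0,0,0],[0.8,0,0,0,0,0]]'
python3 lid.py|tail -1
python3 - <<'E'
from h import *;from cell import arm
s=arm.get_image("scene");t=arm.get_image("top")
o=np.zeros((600,800,3),np.uint8)
o[:360,:480]=cv2.resize(s["frame"][110:290,110:350,::-1],(480,360),interpolation=cv2.INTER_CUBIC)
o[360:,:]=cv2.resize(t["frame"][95:215:,60:460,::-1],(800,240),interpolation=cv2.INTER_CUBIC)
cv2.imwrite("pics/crop7.png",o)
E
```

```text
t: 45.7
eef_pos: [0.4984, -0.2442, 0.1532]
tcp_rot: [0.18, -3.136, 0.0]
wrist_force: [0.5, -0.2, 0.7]
width: 0.0003
grip_force: 0.0
t: 46.32
eef_pos: [0.4324, -0.2518, 0.2247]
tcp_rot: [-0.18, 3.136, -0.0]
wrist_force: [-0.3, -0.4, -0.5]
width: 0.0002
grip_force: 0.0
lid 251 slope angle 0.003 z at edge 0.0665
```

View pics/crop7.png

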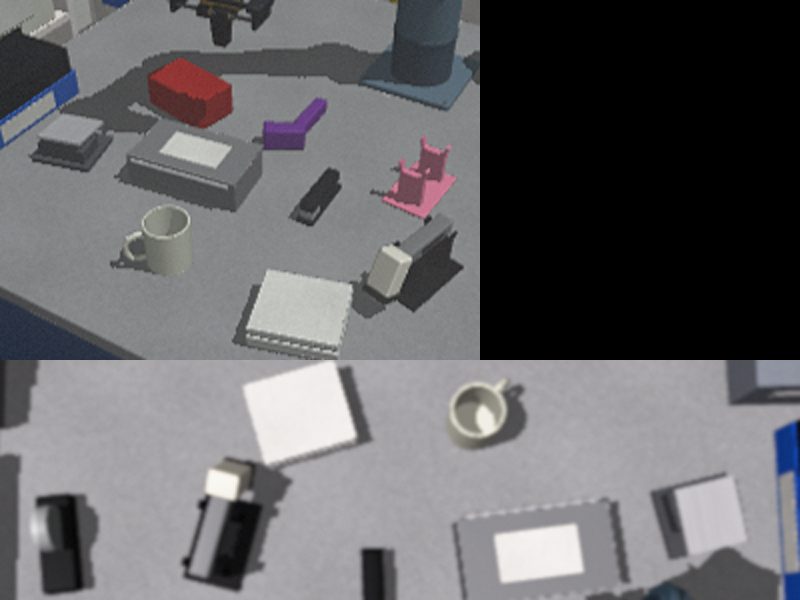

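The lid lies flat and shut (slope 0.003 rad, crop (195,160)), the scanner is in its cradle at (410,260), and nothing else has moved. Handing in.

```bash
python3 -c "
from cell import arm;print(arm.close_job())"
```

```text
the job is handed in; nothing more can be done
None
```

The job is handed in, with no verdict returned: the spacer is slid clear (about 73 mm), the label was scanned from about 10 cm for over 2 s, the scanner is back in its cradle, and the lid is pressed shut and stayed flat when released.

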